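# Take the pressure block out of the tray and lay it against the fence of the sample bed

## Robot

A 6-joint arm with a two-finger parallel gripper is mounted at the origin on the work surface. World frame = base frame: x ahead of the robot, y to its left, z up, the work surface at z = 0. Lengths are in m, angles in rad, forces in N, time in s.
With the tool pointing down it reaches from about 0.375 to 0.975 m from the base axis. Payload 3.8 kg.
Tool frame: the origin (TCP) lies at the very end of the fingers, on their centre line; the grasp point (between the pads) lies 19 mm behind it; z points along the fingers, y is the line along which they close (so a half turn about z gives the same grasp; the last joint's range is limited). The gripper opens to 85 mm and grips with 20 to 120 N. Pads are 22 mm wide; open, the fingers measure 114 mm over their backs; the gripper's body (76 mm by 85 mm) begins 54 mm behind the grasp point. The pads swing forward as they close: fully open they stand 13 mm farther back than shut.
Start: joints at [1.172, 0.264, 1.604, -0, 1.274, -0.037], TCP at [0.239, 0.631, 0.231] pointing down, gripper open.
Joint ranges: [-2.63, 2.63], [-0.94, 2.18], [0.31, 2.57], [-1.31, 4.45], [0, 2.66], [-2.55, 2.55]. Speed limits (rad/s): [2.57, 2.57, 3.14, 3.14, 3.14, 3.14].

## Interface

Orientations are given as a rotation vector (axis times angle).
In Python, from workcell import bot, vision gives the robot as it stands. The module is installed in compiled form; this text tells all that it offers.
- The arm moves only by the tool play_rows, never from a script. Its argument "moves" is a list that holds one entry, the list of rows, each a list of 7 numbers: the turn, a rotation vector about the tool's x, y, z as a fraction of full scale, then the shift along the tool's x, y, z as a fraction of full scale, then the finger opening in mm, from 0 to 85.4. In form: [[[ax, ay, az, x, y, z, jaw], ...]]. A call has 1 to 5 rows; each row shifts and turns the commanded pose from where the row before left it, along the tool's axes as they then stand; what a row does not reach is not made up. Full scale, the value 1, is 0.1 m for a shift and 0.5 rad for a turn. A row lasts 1/12 s, in which the tool goes at most 41.7 mm and 7.16 degrees, less where a joint would pass 70% of its speed; a pose out of reach is approached as far as the arm can. A call with a number of a shift or a turn outside -1 to 1 is refused whole. A call with a gripper value outside its range is refused whole. The fingers move at their own pace and stop on an object; "newtons" is the grip in N (left out, the last holds). Time passes only in rows, so rows that do not move let the fingers close. It gives the time, the measured TCP pose, the force, the opening and the grip force at its end, in the units of the state.
- bot.read_state(): the state, without advancing time (a new reading comes with each control period).
- vision.read_camera(name): name is "scene" or "top"; returns a dict with "image" (384x512x3 uint8, red, green, blue), "depth" (384x512 float32, m along the optical axis (not along the pixel's ray), 0 where there is no reading), "K" (3x3 intrinsics, pixels), "dist" ([k1, k2, p1, p2, k3] as OpenCV has them; the pictures are not rectified), "R" (3x3) and "t" (3): a world point X has camera coordinates R X + t. Camera axes: x right, y down, z forward; pixel columns grow to the right and rows downward; lengths in m; the calibration is good to about 2 mm. A picture is of the moment at which its call begins.
- bot.finish_job(): hands the job in; it is judged then, once.
The state is a dict: "time": time; "q": joint angles; "joint_vel": joint speeds; "joint_torque": joint torques, N m; "tool_pos": TCP position; "tcp_rot": TCP orientation; "wrist_force": force on the tool from outside, world axes, zero at the start; "torque": the same for the moment, N m; "width": opening from 0.0 (shut) to 1.0 (fully open); "grip_force": force on a finger pad.
Only numpy, scipy, OpenCV 4.12 (cv2) and the standard library are available. Lean on these libraries where they do the work, as an engineer would, in place of code of your own. Each camera call takes 0.05 s, during which the arm holds its last target. There are 200 camera calls.

## Task

The pressure block, the one with a shallow recess in its top, lies tight along a side wall of the storage tray, where no finger fits behind it. Work it off the wall without leaning hard on it, lift it out of the tray, set it down on the sample bed without dropping it, and slide it flush against the whole length of the bed's fence, about centred along the fence. Leave the round-topped form, the pucks and the amber bottle where they are.

Things in the scene. Friction and masses are not known exactly. Their poses are not given: they have to be found in the camera images.
- block: The pressure block: aluminium, 120 (x) x 62 (y) x 30 mm high, about 0.4 kg; in its top a recess 90 (x) x 46 (y) mm, only 3.5 mm deep, inside an 8 mm rim. Origin: centre of its underside, z up. It lies on the tray floor, a long side 2 to 4 mm from the tray's +y or -y wall, ends 8 mm or more from other walls. Shut fingertips in the recess can drag it; it is gripped across y.
- tray: Grey plastic tray, fixed: outside 250 x 250 x 50 mm high, walls and floor 5 mm (inner floor at z = 5 mm). Origin at the centre of its underside. A cross wall (x = 28 to 33 mm, top at z = 45 mm) divides it: the block and the form lie in the compartment x = -120 to 28, y = -120 to 120 mm; the narrow one beyond holds two pucks.
- bed: Sample bed, fixed: aluminium foot 200 (x) x 170 (y) x 12 mm, on it a dark steel slab 180 (x) x 150 (y) mm whose top, where the block goes, is at z = 40 mm. A steel fence 12 mm thick stands along the slab's -y edge (y = -75 to -63 mm, over the full 180 mm of x, top at z = 62 mm). Origin: centre of the underside.
- fence_mid (a point): The middle of the fence's inner face (which looks to the bed's +y), at the height of the slab's top; axes as the bed's. A block lying flush has its origin at y = +31 mm, z = 0 from here, and its long side along x.
- form: Round-topped form, aluminium, 120 (x) x 62 (y) x 62 mm high, tunnel shaped, at the wall of the tray across from the block: stays there. Origin at the centre of its underside.
- puck_a: Aluminium puck, 60 mm across, 25 mm high, in the tray's narrow compartment. Origin at the centre of its underside.
- puck_b: Aluminium puck, 48 mm across, 50 mm high, in the tray's narrow compartment. Origin at the centre of its underside.
- amber_bottle: Amber reagent bottle, 70 mm across, 160 mm high, standing behind the tray and bed. Origin at the centre of its underside.
Mind the look-alikes: they are no part of the job. Leave any black look-alike of the block alone.

How it is judged:
On the way, in this order (a step that is already met when the one before it is completed fails the run):
1. the block has come off the tray wall (22 mm or more from its starting place), still lying on the tray floor (distance of block from where it was at the start of the episode above 0.022 m and z of block in the frame of tray below 0.012 m), for 0.1 s.
2. the block is lifted clear above the tray's walls (height (world z) of block above 0.06 m), for 0.1 s.
At the end, for the whole second after the job is handed in: the block lies at rest and flat, right way up, on the sample bed (underside within 4 mm of its top), its long side flush with the fence (centre 27.5 to 34.5 mm from the fence's face, parallel within 0.05 rad) and centred along the fence within 25 mm (y of block in the frame of fence_mid between 0.0275 and 0.0345 m and x of block in the frame of fence_mid between -0.025 and 0.025 m and z of block in the frame of fence_mid between -0.004 and 0.004 m and angle between the x axis of block and the x axis of fence_mid, either way round below 0.05 rad and angle between block's own z axis and vertical below 0.05 rad and linear speed of block below 0.02 m/s); the robot touches nothing.
It fails at once if the block is pressed against the tray with more than 60 N (contact force between block and tray above 60 N).
It fails at once if the block is dropped: it moves faster than 0.5 m/s with no finger touching it (linear speed of block above 0.5 m/s and contact force between the fingers and block below 0.05 N).
It fails at once if the form, a puck or the amber bottle is moved by more than 30 mm (distance of any of form, puck_a, puck_b, amber_bottle from where it was at the start of the episode above 0.03 m).
It also fails if it takes over 67 s, if anything falls off the work surface, if the arm or the gripper's body presses on something with over 40 N, if the wrist force passes 120 N, or if a joint passes its speed limit or range.

## Working session

There is one attempt and no reset: what is moved stays moved. The work goes in short steps, Python scripts to look and compute and a tool call to move; the robot and the scene stay as the last step left them, time stands still between calls to the robot, and variables do not carry over. Pictures are saved under pics/ and viewed, at most 10 in all, crops included, and the job is handed in when it is done.

Besides the shell and the picture viewer there is one more tool, called as a command line: name --argument value ..., lists and objects as JSON in quotes. play_rows: Moves the arm, as the interface text tells. Its arguments: {"type":"object","properties":{"moves":{"type":"array","items":{"type":"array","items":{"type":"array","items":{"type":"number"}}}},"newtons":{"type":"number"}},"required":["moves"]}

```bash
mkdir -p pics
cat > h.py <<'E'
import numpy as np, cv2
from workcell import bot, vision
def pts(c):
    h,w=c['depth'].shape
    u,v=np.meshgrid(np.arange(w),np.arange(h))
    n=cv2.undistortPoints(np.stack([u,v],-1).reshape(-1,1,2).astype(float),c['K'],np.array(c['dist'])).reshape(h,w,2)
    d=c['depth'][...,None]
    X=np.concatenate([n*d,d],-1)
    P=(X-np.array(c['t']))@np.array(c['R'])
    P[c['depth']==0]=np.nan
    return P
E
python3 - <<'E'
from h import *
for n in ('top','scene'):
    c=vision.read_camera(n); cv2.imwrite(f'pics/{n}0.png',c['image'][...,::-1])
    np.savez(f'{n}0.npz',**c)
    print(n,-np.array(c['R']).T@c['t'],(c['depth']>0).mean())
s=bot.read_state();print(s['time'],s['tool_pos'],s['tcp_rot'],s['wrist_force'],s['width'])
E
```

```text
top [ 0.4309748  -0.02314183  1.08252172] 0.9958394368489584
scene [ 1.09623914 -0.46903216  0.93548276] 0.9960428873697916
0.1 [0.23868584 0.63068495 0.23008364] [-0.56518636 -3.08988241  0.00309065] [ 0.12583154 -0.45362802  0.64864991] 1.0039165454749588
```

View pics/top0.png

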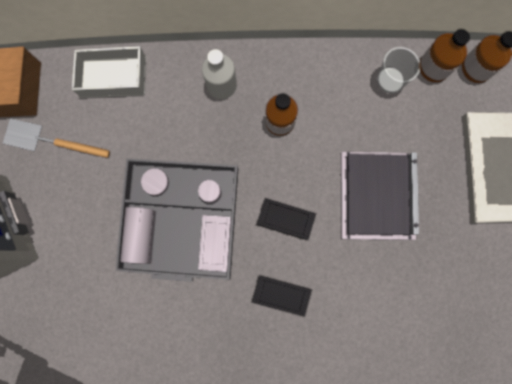

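View pics/scene0.png

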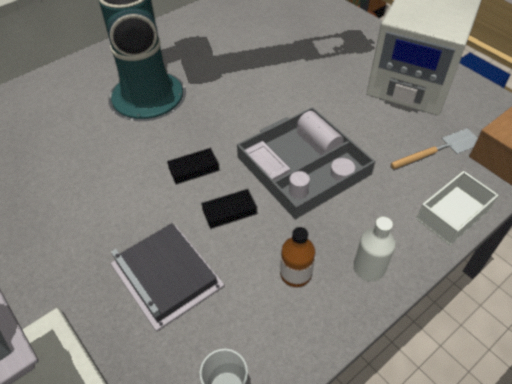

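The top view has +x up and +y left. The tray is at about (180,218), with the pale block at (214,243) on its right (-y) wall, the form at (137,236) and the pucks at (153,181) and (208,190). The bed is at (380,195) with its fence on the right at about (414,185). The two black blocks at (286,219) and (282,295) are the look-alikes.

```bash
cat >> h.py <<'E'
def rect(P):
    P=P[np.isfinite(P).all(1)]
    (c,s,a)=cv2.minAreaRect((P[:,:2]*1000).astype(np.float32))
    return np.round(c,1),np.round(s,1),round(a,2),np.round(np.nanmedian(P[:,2])*1000,1),len(P)
def big(m):
    n,l,st,_=cv2.connectedComponentsWithStats(m.astype(np.uint8),connectivity=4)
    return l==1+np.argmax(st[1:,4])
E
python3 - <<'E'
from h import *
for n in ('top','scene'):
    c=dict(np.load(f'{n}0.npz')); P=pts(c); g=c['image'].astype(int).mean(2); z=P[...,2]
    x,y=P[...,0],P[...,1]
    if n=='top': T0=np.nanmedian(P[200:215,170:180].reshape(-1,3),0); print('approx tray/block/bed',T0,P[243,214],P[195,380],P[180,414])
    tb=P[243,214] if n=='top' else tb; bb=P[195,380] if n=='top' else bb
    nb=(abs(x-tb[0])<.09)&(abs(y-tb[1])<.06)
    print(n,'block',rect(P[big(nb&(g>125)&(z>.022)&(z<.045))]))
    nt=(abs(x-tb[0]-.05)<.2)&(abs(y-tb[1]-.08)<.17)
    print('tray rim',rect(P[big(nt&(z>.043)&(z<.056)&(g<120))]))
    nd=(abs(x-bb[0])<.13)&(abs(y-bb[1])<.12)
    print('slab',rect(P[big(nd&(z>.033)&(z<.047))]), rect(P[big(nd&(z>.033)&(z<.047)&(g<90))]))
    f=big(nd&(z>.054)&(z<.07)); print('fence',rect(P[f]))
    print('foot',rect(P[nd&(z>.007)]))
    print('floor z',np.nanmedian(z[nd&(z<.006)]))
E
python3 - <<'E'
import cv2,numpy as np
i=cv2.imread('pics/top0.png')
a=cv2.resize(i[150:290,110:245],None,fx=3,fy=3,interpolation=2);b=cv2.resize(i[140:250,335:430],None,fx=3.8,fy=3.8,interpolation=2)
b=cv2.copyMakeBorder(b,0,max(0,a.shape[0]-b.shape[0]),0,0,0)[:a.shape[0]]
cv2.imwrite('pics/crop0.png',np.hstack([a,b]))
E
```

```text
approx tray/block/bed [0.53795383 0.17220389 0.00671135] [0.45459143 0.08110767 0.03108634] [ 0.55356661 -0.28712129  0.04106635] [ 0.58281603 -0.35944809  0.06233558]
top block (array([454.6,  81.1]), array([ 62.5, 120.5]), 85.25, np.float64(33.6), 1569)
tray rim (array([505.4, 163.3]), array([250.5, 258.1]), 85.07, np.float64(49.4), 1288)
slab (array([ 557.6, -284.5]), array([140.8, 181.4]), 88.27, np.float64(40.6), 4988) (array([ 557. , -284.8]), array([140.8, 180.5]), 87.99, np.float64(40.6), 4864)
fence (array([ 554.3, -359.4]), array([ 15.1, 178.3]), 88.65, np.float64(62.4), 549)
foot (array([ 555.7, -303.5]), array([196.7, 203.8]), 86.71, np.float64(40.5), 6600)
floor z 0.0007297893638753532
scene block (array([457.7,  77.6]), array([ 64.1, 120.5]), 84.95, np.float64(31.8), 774)
tray rim (array([508.8, 160. ]), array([252.9, 262.9]), 85.19, np.float64(47.9), 1023)
slab (array([ 559.7, -292.6]), array([150.2, 183.7]), 87.5, np.float64(39.6), 4671) (array([ 560.5, -293.1]), array([146.9, 182.2]), 86.77, np.float64(39.6), 4489)
fence (array([ 556.2, -363. ]), array([ 12.7, 180.5]), 88.54, np.float64(62.1), 484)
foot (array([ 560. , -293.9]), array([171.4, 203.2]), 87.57, np.float64(39.2), 6568)
floor z -8.076616219851157e-05
```

View pics/crop0.png

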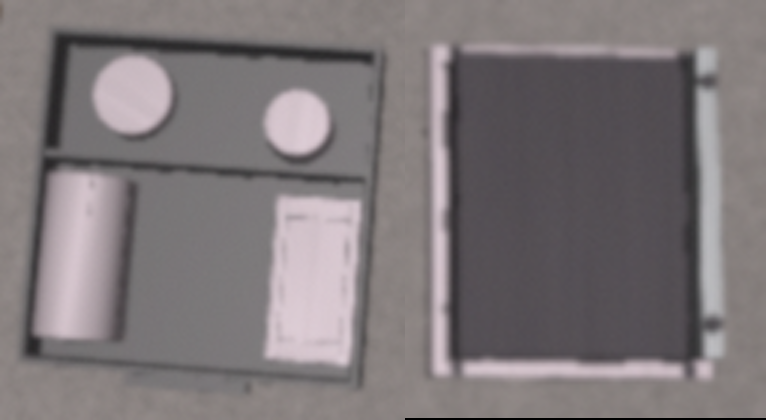

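The crop confirms the layout. The block at (315,280) is tight along the tray's right wall, the form is at the left wall and the fence is on the bed's right edge. By my measurements the block is at about (456, 79.5) mm with yaw -4.9°, the tray centre is at (507,161.5), and the bed yaw is about -1.9°. First I'll align the yaw and close the fingers.

```bash
cat >> h.py <<'E'
from scipy.spatial.transform import Rotation as R_
def plan(x,y,z,yaw):
    """mm, yaw deg of workpiece x; tool y -> workpiece y. prints tool-axis units"""
    s=bot.read_state(); R=R_.from_rotvec(s['tcp_rot'])
    M=R.as_matrix(); a=np.deg2rad(yaw+90)
    ey=np.array([np.cos(a),np.sin(a),0]); 
    ez=np.array([0,0,-1.]); ex=np.cross(ey,ez)
    rv=(R.inv()*R_.from_matrix(np.c_[ex,ey,ez])).as_rotvec()
    d=np.array([x,y,z])/1000-s['tool_pos']
    print('t',round(s['time'],2),'tcp',np.round(np.array(s['tool_pos'])*1000,1),'F',np.round(s['wrist_force'],1),'w',round(s['width'],3),'grip',round(s['grip_force'],1))
    print('turn u',np.round(rv/.5,3),'shift u now-axes',np.round(M.T@d/.1,3),'after-turn axes',np.round(np.c_[ex,ey,ez].T@d/.1,3))
E
python3 -c "
from h import *
plan(456,79.5,110,-4.9)"
```

```text
t 0.1 tcp [238.7 630.7 230.1] F [ 0.1 -0.5  0.6] w 1.004 grip 0.0
turn u [-0.004 -0.001 -0.553] shift u now-axes [-3.984 -4.383  1.209] after-turn axes [-2.636 -5.306  1.201]
```

play_rows --moves '[[[0, 0, -0.19, 0, 0, 0, 0], [0, 0, -0.18, 0, 0, 0, 0], [0, 0, -0.18, 0, 0, 0, 0], [0, 0, 0, -0.2, -0.36, 0, 0], [0, 0, 0, -0.2, -0.36, 0, 0]]]' --newtons 40

```text
time: 0.52
tool_pos: [0.2718, 0.5562, 0.2299]
tcp_rot: [-0.131, -3.138, 0.002]
wrist_force: [1.2, -0.8, 1.0]
width: 0.3
grip_force: 0.0
```

play_rows --moves '[[[0, 0, 0, -0.18, -0.37, 0, 0], [0, 0, 0, -0.18, -0.37, 0, 0], [0, 0, 0, -0.18, -0.37, 0, 0], [0, 0, 0, -0.18, -0.37, 0, 0], [0, 0, 0, -0.18, -0.37, 0, 0]]]'

```text
time: 0.93
tool_pos: [0.3461, 0.3619, 0.2308]
tcp_rot: [-0.135, -3.138, 0.001]
wrist_force: [0.6, -0.8, 0.7]
width: -0.003
grip_force: 0.0
```

play_rows --moves '[[[0, 0, 0, -0.18, -0.37, 0, 0], [0, 0, 0, -0.18, -0.37, 0, 0], [0, 0, 0, -0.18, -0.37, 0, 0], [0, 0, 0, -0.18, -0.37, 0, 0], [0, 0, 0, 0, 0, 0, 0]]]'

```text
time: 1.35
tool_pos: [0.4068, 0.2041, 0.2309]
tcp_rot: [0.147, 3.137, -0.006]
wrist_force: [-0.8, 0.5, -0.6]
width: -0.005
grip_force: 0.0
```

```bash
python3 -c "
from h import *
plan(456,79.5,110,-4.9)"
```

```text
t 1.35 tcp [406.8 204.1 230.9] F [-0.8  0.5 -0.6] w -0.005 grip 0.0
turn u [-0.007  0.002 -0.016] shift u now-axes [-0.605 -1.19   1.214] after-turn axes [-0.597 -1.199  1.209]
```

play_rows --moves '[[[0, 0, -0.016, -0.15, -0.3, 0, 0], [0, 0, 0, -0.15, -0.3, 0, 0], [0, 0, 0, -0.15, -0.3, 0, 0], [0, 0, 0, -0.15, -0.3, 0, 0], [0, 0, 0, 0, 0, 0.3, 0]]]'

```text
time: 1.77
tool_pos: [0.4614, 0.0822, 0.2069]
tcp_rot: [0.13, 3.126, -0.001]
wrist_force: [1.5, 0.8, 1.2]
width: 0.001
grip_force: 0.0
```

play_rows --moves '[[[0, 0, 0, 0, 0, 0.3, 0], [0, 0, 0, 0, 0, 0.3, 0], [0, 0, 0, 0, 0, 0.3, 0], [0, 0, 0, 0, 0, 0.2, 0], [0, 0, 0, 0, 0, 0, 0]]]'

```text
time: 2.18
tool_pos: [0.4503, 0.0855, 0.0861]
tcp_rot: [-0.124, -3.129, 0.003]
wrist_force: [-1.0, -0.2, -0.7]
width: 0.002
grip_force: 0.0
```

```bash
python3 -c "
from h import *
plan(456,79.5,33,-4.9)"
```

```text
t 2.18 tcp [450.3  85.5  86.1] F [-1.  -0.2 -0.7] w 0.002 grip 0.0
turn u [-0.004 -0.02   0.013] shift u now-axes [-0.067 -0.054  0.531] after-turn axes [-0.062 -0.055  0.531]
```

play_rows --moves '[[[0, -0.02, 0.013, -0.06, -0.04, 0.2, 0], [0, 0, 0, 0, 0, 0.2, 0], [0, 0, 0, 0, 0, 0.05, 0], [0, 0, 0, 0, 0, 0, 0], [0, 0, 0, 0, 0, 0, 0]]]'

```text
time: 2.6
tool_pos: [0.4616, 0.0817, 0.0472]
tcp_rot: [0.133, 3.128, -0.0]
wrist_force: [0.5, -0.4, 0.2]
width: -0.001
grip_force: 0.0
```

Run:
```python
from h import *
plan(456,79.5,33,-4.9)
c=vision.read_camera('scene');cv2.imwrite('pics/s1.png',cv2.resize(c['image'][100:230,190:390,::-1],None,fx=4,fy=4,interpolation=2))
```

```text
t 2.6 tcp [461.6  81.7  47.2] F [ 0.5 -0.4  0.2] w -0.001 grip 0.0
turn u [0.    0.021 0.001] shift u now-axes [ 0.055 -0.027  0.142] after-turn axes [ 0.054 -0.027  0.142]
```

View pics/s1.png

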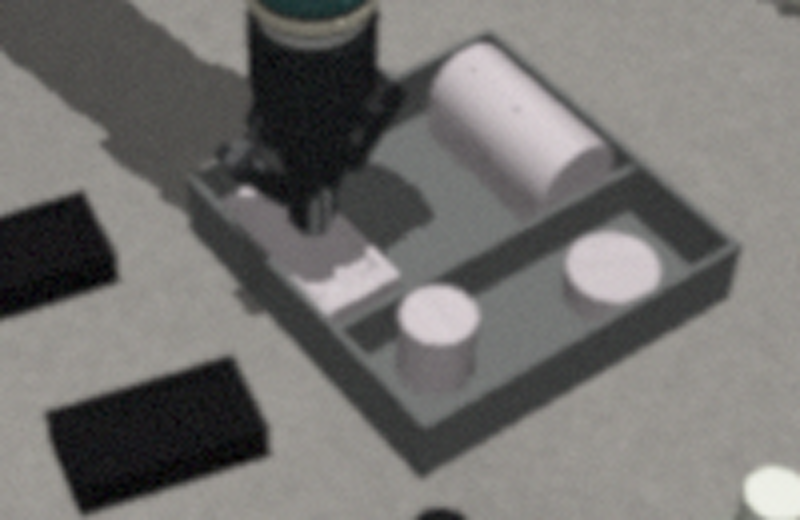

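play_rows --moves '[[[0, 0.02, 0, 0, -0.02, 0.06, 0], [0, 0, 0, 0, 0, 0.04, 0], [0, 0, 0, 0, 0, 0.02, 0], [0, 0, 0, 0, 0, 0.01, 0], [0, 0, 0, 0, 0, 0, 0]]]'

```text
time: 3.07
tool_pos: [0.4607, 0.0793, 0.033]
tcp_rot: [-0.134, -3.138, 0.0]
wrist_force: [-0.1, 0.1, 0.1]
width: 0.002
grip_force: 0.0
```

play_rows --moves '[[[0, 0, 0, 0, 0, 0, 0], [0, 0, 0, 0, 0, 0, 0]]]'

```text
time: 3.23
tool_pos: [0.461, 0.0794, 0.0333]
tcp_rot: [0.134, 3.139, 0.0]
wrist_force: [-0.3, -0.1, 0.2]
width: 0.002
grip_force: 0.0
```

play_rows --moves '[[[0, 0, 0, 0.05, 0, 0, 0], [0, 0, 0, 0, 0, 0.008, 0], [0, 0, 0, 0, 0, 0.004, 0], [0, 0, 0, 0, 0, 0.003, 0], [0, 0, 0, 0, 0, 0, 0]]]'

```text
time: 3.65
tool_pos: [0.4559, 0.0798, 0.0318]
tcp_rot: [0.134, 3.139, 0.0]
wrist_force: [0.0, 0.1, -0.0]
width: 0.003
grip_force: 0.0
```

play_rows --moves '[[[0, 0, 0, 0, 0.04, 0, 0], [0, 0, 0, 0, 0.04, 0, 0], [0, 0, 0, 0, 0.03, 0, 0], [0, 0, 0, 0, 0, 0, 0]]]'

```text
time: 3.98
tool_pos: [0.4572, 0.0914, 0.0319]
tcp_rot: [0.133, 3.138, 0.0]
wrist_force: [-0.5, 0.2, 0.3]
width: 0.0
grip_force: 0.0
```

play_rows --moves '[[[0, 0, 0, 0, 0.03, 0, 0], [0, 0, 0, 0, 0.03, 0, 0], [0, 0, 0, 0, 0.03, 0, 0], [0, 0, 0, 0, 0.03, 0, 0]]]'

```text
time: 4.32
tool_pos: [0.4579, 0.1026, 0.0318]
tcp_rot: [-0.133, -3.138, 0.001]
wrist_force: [0.1, -1.8, 1.1]
width: 0.003
grip_force: 1.3
```

play_rows --moves '[[[0, 0, 0, 0, 0.03, 0, 0], [0, 0, 0, 0, 0.03, 0, 0], [0, 0, 0, 0, 0.03, 0, 0], [0, 0, 0, 0, 0.03, 0, 0]]]'

```text
time: 4.65
tool_pos: [0.4589, 0.1149, 0.0317]
tcp_rot: [-0.134, -3.139, 0.0]
wrist_force: [-0.3, -2.8, 0.3]
width: 0.002
grip_force: 1.3
```

play_rows --moves '[[[0, 0, 0, 0, 0.04, 0, 0], [0, 0, 0, 0, 0.04, 0, 0], [0, 0, 0, 0, 0.04, 0, 0], [0, 0, 0, 0, 0.04, 0, 0], [0, 0, 0, 0, 0.04, 0, 0]]]'

```text
time: 5.07
tool_pos: [0.4606, 0.135, 0.0317]
tcp_rot: [-0.134, -3.139, -0.0]
wrist_force: [-1.2, -2.3, 0.5]
width: -0.001
grip_force: 1.2
```

play_rows --moves '[[[0, 0, 0, 0, 0.04, 0, 0], [0, 0, 0, 0, 0.04, 0, 0], [0, 0, 0, 0, 0.04, 0, 0], [0, 0, 0, 0, 0, 0, 0], [0, 0, 0, 0, 0, 0, 0]]]'

```text
time: 5.48
tool_pos: [0.4619, 0.1472, 0.0319]
tcp_rot: [0.134, 3.138, 0.001]
wrist_force: [-0.0, -0.0, -0.7]
width: -0.002
grip_force: 0.0
```

play_rows --moves '[[[0, 0, 0, 0, -0.02, 0, 0], [0, 0, 0, 0, 0, -0.2, 0], [0, 0, 0, 0, 0, -0.35, 0], [0, 0, 0, 0, 0, -0.35, 0], [0, 0, 0, 0.35, 0, -0.2, 0]]]'

```text
time: 5.9
tool_pos: [0.4336, 0.1484, 0.1471]
tcp_rot: [0.136, 3.128, 0.005]
wrist_force: [1.0, 0.8, 1.7]
width: -0.001
grip_force: 0.0
```

```bash
cat > blk.py <<'E'
from h import *
import sys
def blk(cx,cy,z0,z1,n,r=.09):
    c=vision.read_camera(n); P=pts(c); g=c['image'].astype(int).mean(2)
    m=(abs(P[...,0]-cx)<r)&(abs(P[...,1]-cy)<r)&(g>105)&(P[...,2]>z0)&(P[...,2]<z1)
    print(n,rect(P[big(m)])); return c
E
python3 - <<'E'
from blk import *
plan(459,125,120,-4.9)
c=blk(.459,.125,.022,.043,'top'); blk(.459,.125,.022,.043,'scene')
cv2.imwrite('pics/t2.png',cv2.resize(c['image'][150:290,110:245,::-1],None,fx=3,fy=3,interpolation=2))
E
```

```text
t 5.9 tcp [433.6 148.4 147.1] F [1.  0.8 1.7] w -0.001 grip 0.0
turn u [ 0.007  0.021 -0.003] shift u now-axes [-0.27  -0.212  0.273] after-turn axes [-0.273 -0.211  0.271]
top (array([459.4, 131.6]), array([ 62.1, 118.7]), 85.54, np.float64(33.7), 1110)
scene (array([470.3, 127.9]), array([ 63.3, 135.5]), 85.42, np.float64(31.7), 846)
```

View pics/t2.png

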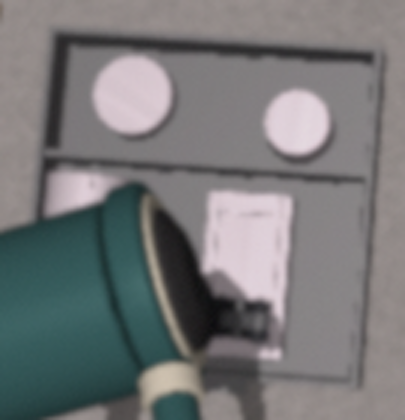

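The block is now off the wall, at (250,275) in the crop, or about (460,130) mm with yaw -4.5°. Next I'll open the fingers and move above it.

play_rows --moves '[[[0, 0, -0.01, -0.15, -0.1, 0, 85], [0, 0, 0, -0.11, -0.08, 0, 85], [0, 0, 0, 0, 0, 0, 85], [0, 0, 0, 0, 0, 0, 85], [0, 0, 0, 0, 0, 0, 85]]]'

```text
time: 6.42
tool_pos: [0.4506, 0.1271, 0.1407]
tcp_rot: [-0.128, -3.137, 0.0]
wrist_force: [-0.3, 0.0, -0.2]
width: 0.708
grip_force: 0.0
```

Run:
```python
from blk import *
plan(460.5,130,3,-4.5)
```

```text
t 6.42 tcp [450.6 127.1 140.7] F [-0.3  0.  -0.2] w 0.708 grip 0.0
turn u [-0.001 -0.005 -0.006] shift u now-axes [-0.099  0.037  1.377] after-turn axes [-0.096  0.036  1.377]
```

play_rows --moves '[[[0, 0, -0.006, -0.098, 0.036, 0, 85], [0, 0, 0, 0, 0, 0.2, 85], [0, 0, 0, 0, 0, 0.25, 85], [0, 0, 0, 0, 0, 0.2, 85], [0, 0, 0, 0, 0, 0, 85]]]'

```text
time: 6.83
tool_pos: [0.4577, 0.1298, 0.0723]
tcp_rot: [-0.121, -3.131, 0.003]
wrist_force: [-1.4, -0.5, -0.7]
width: 0.992
grip_force: 0.0
```

play_rows --moves '[[[0, 0, 0, 0, 0, 0.15, 85], [0, 0, 0, 0, 0, 0.15, 85], [0, 0, 0, 0, 0, 0.1, 85], [0, 0, 0, 0, 0, 0.1, 85], [0, 0, 0, 0, 0, 0, 85]]]'

```text
time: 7.25
tool_pos: [0.4599, 0.1301, 0.0252]
tcp_rot: [-0.121, -3.136, 0.001]
wrist_force: [0.0, -0.5, -0.2]
width: 0.996
grip_force: 0.0
```

Run:
```python
from blk import *
plan(460.5,130,3,-4.5)
c=vision.read_camera('scene');cv2.imwrite('pics/s3.png',cv2.resize(c['image'][100:230,190:390,::-1],None,fx=4,fy=4,interpolation=2))
```

```text
t 7.25 tcp [459.9 130.1  25.2] F [ 0.  -0.5 -0.2] w 0.996 grip 0.0
turn u [-0.002 -0.006  0.003] shift u now-axes [-0.006 -0.     0.222] after-turn axes [-0.006 -0.001  0.222]
```

View pics/s3.png

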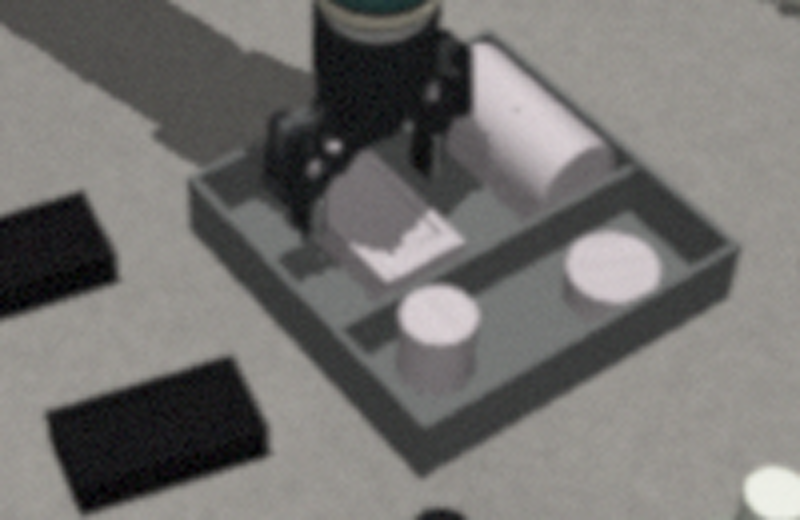

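The open fingers straddle the block, with tips at (305,225) and (425,165), and neither touches it. I'll go down to TCP z of about 4 mm and grip.

play_rows --moves '[[[0, 0, 0, 0, 0, 0.08, 85], [0, 0, 0, 0, 0, 0.07, 85], [0, 0, 0, 0, 0, 0.04, 85], [0, 0, 0, 0, 0, 0.02, 85], [0, 0, 0, 0, 0, 0, 85]]]'

```text
time: 7.72
tool_pos: [0.4606, 0.1301, 0.0052]
tcp_rot: [-0.121, -3.138, 0.0]
wrist_force: [-0.0, -0.9, -0.7]
width: 0.999
grip_force: 0.0
```

play_rows --moves '[[[0, 0, 0, 0, 0, 0, 70], [0, 0, 0, 0, 0, 0, 64], [0, 0, 0, 0, 0, 0, 58], [0, 0, 0, 0, 0, 0, 55], [0, 0, 0, 0, 0, 0, 55]]]' --newtons 40

```text
time: 8.13
tool_pos: [0.4617, 0.1305, 0.0063]
tcp_rot: [0.122, 3.138, 0.001]
wrist_force: [-0.1, 1.0, 2.8]
width: 0.721
grip_force: 45.6
```

play_rows --moves '[[[0, 0, 0, 0, 0, 0, 50], [0, 0, 0, 0, 0, -0.02, 50], [0, 0, 0, 0, 0, -0.05, 50], [0, 0, 0, 0, 0, -0.1, 50], [0, 0, 0, 0, 0, -0.1, 50]]]' --newtons 60

```text
time: 8.55
tool_pos: [0.4598, 0.1299, 0.0325]
tcp_rot: [-0.121, -3.137, 0.001]
wrist_force: [1.0, -0.5, -4.0]
width: 0.712
grip_force: 66.1
```

play_rows --moves '[[[0, 0, 0, 0, 0, -0.15, 50], [0, 0, 0, 0, 0, -0.2, 50], [0, 0, 0, 0, 0, -0.2, 50], [0, 0, 0, 0, 0, -0.2, 50], [0, 0, 0, 0, 0, -0.2, 50]]]'

```text
time: 8.97
tool_pos: [0.4608, 0.1301, 0.1294]
tcp_rot: [0.121, 3.139, -0.0]
wrist_force: [0.6, 0.1, -4.9]
width: 0.711
grip_force: 66.1
```

Run:
```python
from blk import *
a=np.deg2rad(-1.9); ey=np.array([-np.sin(a),np.cos(a)]); 
# fence centre averaged; inner face 6 mm on +y; block centre 31 + 14 standoff
f=np.array([555.5,-361.2]); t=f+ey*(6+31+14); print(t)
plan(t[0],t[1],140,-1.9)
```

```text
[ 557.1909141  -310.22803899]
t 8.97 tcp [460.8 130.1 129.4] F [ 0.6  0.1 -4.9] w 0.711 grip 66.1
turn u [ 0.     0.001 -0.088] shift u now-axes [-1.301 -4.316 -0.105] after-turn axes [-1.109 -4.369 -0.106]
```

play_rows --moves '[[[0, 0, -0.044, -0.02, -0.1, -0.05, 50], [0, 0, -0.044, -0.05, -0.2, -0.05, 50], [0, 0, 0, -0.07, -0.28, 0, 50], [0, 0, 0, -0.07, -0.28, 0, 50], [0, 0, 0, -0.07, -0.28, 0, 50]]]'

```text
time: 9.38
tool_pos: [0.4844, 0.0142, 0.1389]
tcp_rot: [0.051, 3.14, -0.0]
wrist_force: [0.2, -0.3, -5.1]
width: 0.716
grip_force: 66.3
```

play_rows --moves '[[[0, 0, 0, -0.07, -0.28, 0, 50], [0, 0, 0, -0.07, -0.28, 0, 50], [0, 0, 0, -0.07, -0.28, 0, 50], [0, 0, 0, -0.07, -0.28, 0, 50], [0, 0, 0, -0.07, -0.28, 0, 50]]]'

```text
time: 9.8
tool_pos: [0.5146, -0.1273, 0.1385]
tcp_rot: [0.052, 3.141, -0.0]
wrist_force: [0.6, 0.2, -4.4]
width: 0.716
grip_force: 66.3
```

play_rows --moves '[[[0, 0, 0, -0.07, -0.28, 0, 50], [0, 0, 0, -0.07, -0.28, 0, 50], [0, 0, 0, -0.07, -0.28, 0, 50], [0, 0, 0, -0.07, -0.28, 0, 50], [0, 0, 0, -0.05, -0.2, 0, 50]]]'

```text
time: 10.22
tool_pos: [0.5435, -0.2615, 0.1386]
tcp_rot: [0.054, 3.14, -0.002]
wrist_force: [0.4, 0.2, -4.0]
width: 0.713
grip_force: 66.4
```

play_rows --moves '[[[0, 0, 0, -0.03, -0.1, 0, 50], [0, 0, 0, 0, 0, 0, 50], [0, 0, 0, 0, 0, 0, 50], [0, 0, 0, 0, 0, 0, 50]]]'

```text
time: 10.55
tool_pos: [0.5454, -0.2677, 0.1376]
tcp_rot: [-0.052, -3.14, -0.002]
wrist_force: [1.3, -0.1, -5.7]
width: 0.717
grip_force: 66.5
```

Run:
```python
from blk import *
plan(557.2,-310.2,40,-1.9)
```

```text
t 10.55 tcp [ 545.4 -267.7  137.6] F [ 1.3 -0.1 -5.7] w 0.717 grip 66.5
turn u [ 0.002 -0.002  0.   ] shift u now-axes [-0.132 -0.422  0.976] after-turn axes [-0.132 -0.421  0.976]
```

play_rows --moves '[[[0, 0, 0, -0.06, -0.1, 0.1, 50], [0, 0, 0, -0.06, -0.12, 0.2, 50], [0, 0, 0, 0, 0, 0.2, 50], [0, 0, 0, 0, 0, 0.2, 50], [0, 0, 0, 0, 0, 0.1, 50]]]'

```text
time: 10.97
tool_pos: [0.5554, -0.2889, 0.055]
tcp_rot: [-0.05, -3.137, -0.004]
wrist_force: [-1.4, -1.0, -4.6]
width: 0.714
grip_force: 66.5
```

play_rows --moves '[[[0, 0, 0, 0, 0, 0.06, 50], [0, 0, 0, 0, 0, 0.04, 50], [0, 0, 0, 0, 0, 0, 50], [0, 0, 0, 0, 0, 0, 50]]]'

```text
time: 11.3
tool_pos: [0.558, -0.2914, 0.0488]
tcp_rot: [0.052, 3.14, -0.001]
wrist_force: [0.8, -0.5, -3.8]
width: 0.714
grip_force: 66.5
```

Run:
```python
from blk import *
plan(557.9,-290.2,40,-1.9)
c=vision.read_camera('scene');cv2.imwrite('pics/s4.png',cv2.resize(c['image'][190:340,70:270,::-1],None,fx=4,fy=4,interpolation=2))
```

```text
t 11.3 tcp [ 558.  -291.4   48.8] F [ 0.8 -0.5 -3.8] w 0.714 grip 66.5
turn u [-0.001  0.003  0.001] shift u now-axes [0.001 0.012 0.088] after-turn axes [0.001 0.012 0.088]
```

View pics/s4.png

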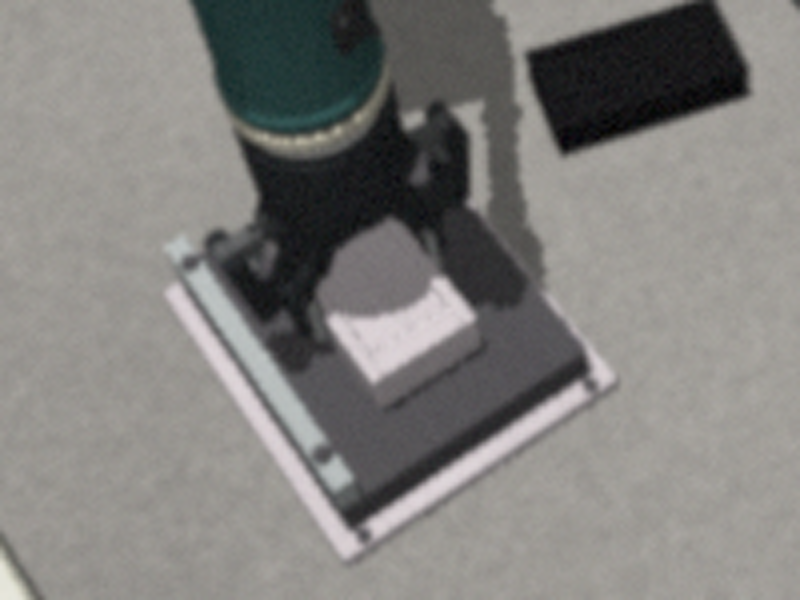

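The block hangs level just above the slab at (400,320), with the fence on the left at (260,370) and clearance for the fingers. Now I'll lower it gently and watch the force.

play_rows --moves '[[[0, 0, 0, 0, 0, 0.02, 50], [0, 0, 0, 0, 0, 0.02, 50], [0, 0, 0, 0, 0, 0.015, 50], [0, 0, 0, 0, 0, 0, 50], [0, 0, 0, 0, 0, 0, 50]]]'

```text
time: 11.77
tool_pos: [0.5571, -0.2913, 0.0422]
tcp_rot: [-0.053, -3.141, -0.0]
wrist_force: [0.2, 0.7, -4.3]
width: 0.716
grip_force: 66.6
```

play_rows --moves '[[[0, 0, 0, 0, 0, 0.01, 50], [0, 0, 0, 0, 0, 0.01, 50], [0, 0, 0, 0, 0, 0, 50], [0, 0, 0, 0, 0, 0, 50]]]'

```text
time: 12.1
tool_pos: [0.5574, -0.2915, 0.0415]
tcp_rot: [0.052, 3.141, -0.0]
wrist_force: [-4.2, 1.0, 6.4]
width: 0.714
grip_force: 67.7
```

play_rows --moves '[[[0, 0, 0, 0, 0, 0, 66], [0, 0, 0, 0, 0, 0, 72], [0, 0, 0, 0, 0, 0, 80], [0, 0, 0, 0, 0, 0, 82], [0, 0, 0, 0, 0, 0, 82]]]'

```text
time: 12.52
tool_pos: [0.5575, -0.2915, 0.0403]
tcp_rot: [0.052, 3.141, -0.0]
wrist_force: [-0.3, 0.9, 0.7]
width: 0.954
grip_force: 0.0
```

play_rows --moves '[[[0, 0, 0, 0, 0, -0.1, 82], [0, 0, 0, 0, 0, -0.25, 82], [0, 0, 0, 0, 0, -0.25, 82], [0, 0, 0, 0, 0.2, -0.1, 0], [0, 0, 0, 0, 0.25, 0, 0]]]'

```text
time: 12.93
tool_pos: [0.5619, -0.249, 0.1155]
tcp_rot: [0.056, 3.133, -0.007]
wrist_force: [0.2, 0.2, -0.6]
width: 0.703
grip_force: 0.0
```

play_rows --moves '[[[0, 0, 0, 0, 0.2, 0, 0], [0, 0, 0, 0, 0, 0, 0], [0, 0, 0, 0, 0, 0, 0], [0, 0, 0, 0, 0, 0, 0]]]'

```text
time: 13.27
tool_pos: [0.5597, -0.2268, 0.1108]
tcp_rot: [0.051, 3.141, -0.001]
wrist_force: [0.3, -0.2, 0.6]
width: 0.097
grip_force: 0.0
```

Run:
```python
from blk import *
plan(557.9,-290.2+31+25,50,-1.9)
for n in('top','scene'): 
    c=vision.read_camera(n);P=pts(c);z=P[...,2];g=c['image'].astype(int).mean(2)
    nb=(abs(P[...,0]-.558)<.08)&(abs(P[...,1]+.291)<.05)&(g>100)&(z>.06)&(z<.08)
    nf=(abs(P[...,0]-.556)<.11)&(abs(P[...,1]+.361)<.03)&(z>.055)&(z<.068)
    print(n,rect(P[big(nb)]),rect(P[big(nf)]))
```

```text
t 13.27 tcp [ 559.7 -226.8  110.8] F [ 0.3 -0.2  0.6] w 0.097 grip 0.0
turn u [-0.002  0.001  0.001] shift u now-axes [ 0.016 -0.074  0.608] after-turn axes [ 0.016 -0.074  0.608]
top (array([ 527.2, -289.9]), array([62.9, 65. ]), 87.13, np.float64(68.8), 698) (array([ 515.6, -357.8]), array([ 14.2, 100.9]), 88.51, np.float64(62.3), 291)
scene (array([ 558.1, -294.3]), array([ 63. , 122.7]), 87.99, np.float64(67.3), 1540) (array([ 557.3, -363.1]), array([ 12.7, 180.1]), 88.49, np.float64(62.3), 475)
```

play_rows --moves '[[[0, 0, 0, 0.015, 0, 0.2, 0], [0, 0, 0, 0, 0, 0.2, 0], [0, 0, 0, 0, 0, 0.15, 0], [0, 0, 0, 0, 0, 0.06, 0], [0, 0, 0, 0, -0.05, 0, 0]]]'

```text
time: 13.78
tool_pos: [0.5559, -0.2308, 0.047]
tcp_rot: [-0.053, -3.137, -0.003]
wrist_force: [0.2, -0.4, 0.0]
width: -0.002
grip_force: 0.0
```

play_rows --moves '[[[0, 0, 0, 0, -0.06, 0, 0], [0, 0, 0, 0, -0.05, 0, 0], [0, 0, 0, 0, -0.04, 0, 0], [0, 0, 0, 0, -0.03, 0, 0], [0, 0, 0, 0, -0.03, 0, 0]]]'

```text
time: 14.2
tool_pos: [0.5579, -0.2526, 0.0505]
tcp_rot: [0.053, 3.139, 0.001]
wrist_force: [-0.1, 4.0, 2.0]
width: 0.004
grip_force: 1.9
```

play_rows --moves '[[[0, 0, 0, 0, -0.03, 0, 0], [0, 0, 0, 0, -0.03, 0, 0], [0, 0, 0, 0, -0.03, 0, 0], [0, 0, 0, 0, -0.03, 0, 0], [0, 0, 0, 0, -0.03, 0, 0]]]'

```text
time: 14.62
tool_pos: [0.5566, -0.2674, 0.0493]
tcp_rot: [-0.052, -3.141, -0.0]
wrist_force: [0.5, 3.6, 3.3]
width: 0.001
grip_force: 1.8
```

play_rows --moves '[[[0, 0, 0, 0, -0.03, 0, 0], [0, 0, 0, 0, -0.03, 0, 0], [0, 0, 0, 0, -0.03, 0, 0], [0, 0, 0, 0, -0.02, 0, 0], [0, 0, 0, 0, -0.01, 0, 0]]]'

```text
time: 15.03
tool_pos: [0.5562, -0.2787, 0.0492]
tcp_rot: [-0.054, -3.141, -0.003]
wrist_force: [1.8, 9.3, 4.1]
width: 0.002
grip_force: 4.8
```

play_rows --moves '[[[0, 0, 0, 0, -0.01, 0, 0], [0, 0, 0, 0, -0.01, 0, 0], [0, 0, 0, 0, -0.01, 0, 0], [0, 0, 0, 0, -0.01, 0, 0]]]'

```text
time: 15.37
tool_pos: [0.5562, -0.2788, 0.0493]
tcp_rot: [-0.055, -3.14, -0.012]
wrist_force: [2.8, 20.5, 9.6]
width: 0.0
grip_force: 10.6
```

play_rows --moves '[[[0, 0, 0, 0, 0.05, 0, 0], [0, 0, 0, 0, 0.15, 0, 0], [0, 0, 0, 0, 0.15, -0.1, 0], [0, 0, 0, 0, 0.2, -0.3, 0], [0, 0, 0, 0, 0.3, -0.3, 0]]]'

```text
time: 15.78
tool_pos: [0.557, -0.1985, 0.1179]
tcp_rot: [-0.055, -3.137, -0.0]
wrist_force: [1.4, 0.1, 0.6]
width: -0.004
grip_force: 0.0
```

play_rows --moves '[[[0, 0, 0, 0.1, 0.35, -0.3, 0], [0, 0, 0, 0.1, 0.35, 0, 0], [0, 0, 0, 0.1, 0.35, 0, 0], [0, 0, 0, 0, 0.2, 0, 0], [0, 0, 0, 0, 0, 0, 0]]]'

```text
time: 16.2
tool_pos: [0.5331, -0.0731, 0.1459]
tcp_rot: [0.046, 3.141, 0.001]
wrist_force: [0.5, 0.7, -0.0]
width: -0.0
grip_force: 0.0
```

Run:
```python
from blk import *
im=[]
for n in('top','scene'): 
    c=vision.read_camera(n);P=pts(c);z=P[...,2];g=c['image'].astype(int).mean(2)
    nb=(abs(P[...,0]-.558)<.08)&(abs(P[...,1]+.326)<.05)&(g>100)&(z>.0645)&(z<.08)
    nf=(abs(P[...,0]-.556)<.11)&(abs(P[...,1]+.361)<.03)&(z>.058)&(z<.0642)
    ns=(abs(P[...,0]-.556)<.11)&(abs(P[...,1]+.291)<.1)&(z>.035)&(z<.045)
    print(n,rect(P[big(nb)]),rect(P[big(nf)]),rect(P[big(ns)]))
    im.append(cv2.resize(c['image'][130:250,335:430,::-1] if n=='top' else c['image'][210:340,95:235,::-1],(390,480),interpolation=2))
cv2.imwrite('pics/f.png',np.hstack(im)); print(bot.read_state()['tool_pos'])
```

```text
top (array([ 553.4, -324. ]), array([ 70.4, 120.2]), 89.51, np.float64(68.8), 1499) (array([ 553.4, -361.2]), array([ 11.1, 125.1]), 88.29, np.float64(62.3), 195) (array([ 557.6, -285. ]), array([139.4, 182. ]), 87.99, np.float64(40.7), 3154)
scene (array([ 556. , -326.6]), array([ 63.7, 123.2]), 88.15, np.float64(67.8), 1397) (array([ 544.6, -362.1]), array([155.5,  34.5]), 8.08, np.float64(61.9), 373) (array([ 559.4, -293.4]), array([150.4, 183.4]), 87.8, np.float64(39.6), 2885)
[ 0.53397057 -0.07622752  0.1458345 ]
```

View pics/f.png

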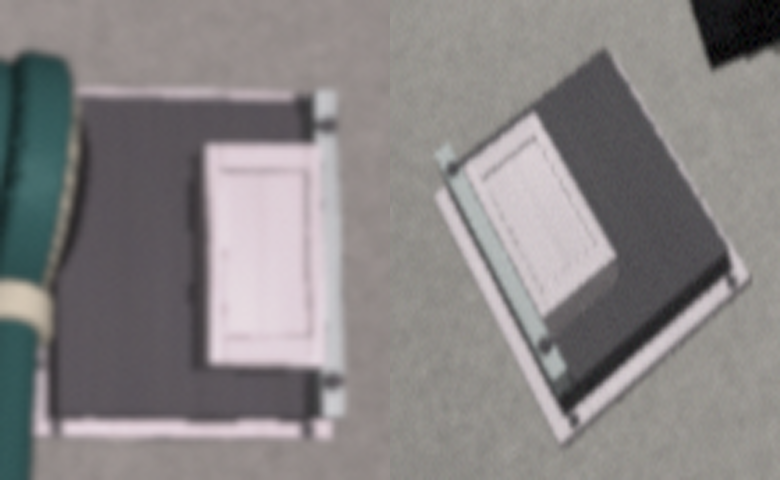

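Both views show the block (top view (262,255), scene view (545,215)) flush along the fence with no gap. It sits about 30.5 mm from the fence face, parallel within 0.01 rad and about 2 mm off centre. The arm is clear, so I'm handing the job in.

```bash
python3 -c "
from workcell import bot
print(bot.finish_job())"
```

```text
the job is handed in; nothing more can be done
None
```

I worked the block off the wall, lifted it onto the bed, slid it flush and about centred on the fence, and handed the job in at about 16 s; no verdict was returned.

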